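# Two ice balls for the glass

## Task

An old fashioned takes two ice balls: work the red-knobbed lever of the green ice-ball dispenser exactly twice, each time swinging it all the way to its stop and letting it spring fully back, so that two blue balls drop into the tumbler under the spout and the third stays in the dispenser. Leave the tumbler, the upturned glass and the bitters bottle standing where they are.

Things in the scene. Friction and masses are not known exactly. Their poses are not given: they have to be found in the camera images.
- lever (a joint): Lever angle (rad) about its upright axis: 0 at home, where a spring holds it, 1.05 at the stop; grows counter-clockwise seen from above (the knob, on the robot's side, travels to the robot's right). The spring pushes back at the knob with about 2.5 N at home, 5.5 N at the stop; let go, it returns in about half a second.
- knob (a point): Centre of the lever's red knob, an upright round post 20 mm in diameter, 52 mm tall, 140 mm from the lever's axis. The point is half-way up, 172 mm above the table (knob's foot, on the steel lever bar, 146 mm; top 198 mm). It moves on a level circle; nothing stands above the lever or within 40 mm of the knob all along its swing.
- pivot (a point): Point on the lever's upright axis, level with the knob's centre (172 mm up), fixed to the dispenser. Its x axis points to the dispenser's far side, z up; the lever points 150 degrees counter-clockwise from x at home, 210 degrees at the stop.
- dispenser: The green dispenser, fixed to the table, origin on the table under the lever's axis; base plate 200 x 180 mm under a clear deck; its clear ball tube, on the far side from the lever, is the tallest part (206 mm). Each full stroke carries one ball round in a pocket and drops it out of the spout; once the lever is home the next ball falls into the pocket.
- spout (a point): Centre of the mouth of the square steel spout, facing down, 92 mm above the table, over the tumbler.
- glass_mid (a point): Centre of the clear tumbler (80 mm across, 78 mm tall, 300 g), half-way up; it stands loose on the dispenser's base plate under the spout.
- ball1_center (a point): Centre of the first blue plastic ice ball (26 mm, 14 g), at the start in the lever's pocket below the tube, 125 mm above the table.
- ball2_center (a point): Centre of the second blue ice ball, the same, on top of the first in the clear tube.
- ball3_center (a point): Centre of the third blue ice ball, the topmost in the clear tube; it must stay in the dispenser (after two strokes it lies in the pocket, 125 mm above the table).
- turned_mid (a point): Centre of an upturned clear drinking glass (72 mm across, 85 mm tall), half-way up, standing loose beside the dispenser, to its left. To be left alone.
- bitters_mid (a point): Centre of a small amber bitters bottle (44 mm across, 120 mm tall) with a yellow cap, half-way up, standing loose beside the dispenser, to its right. To be left alone.
Mind the look-alikes: they are no part of the job. What is shaped like the part that bears ball3_center but orange or yellow is not meant. What is shaped like the part that bears glass_mid but orange is not meant.

How it is judged:
On the way, in this order (a step that is already met when the one before it is completed fails the run):
1. the lever is swung to its stop (value of joint lever above 0.95 rad), for 0.05 s.
2. the lever is home again and the first ball is in the tumbler (value of joint lever below 0.1 rad and horizontal distance between ball1_center and glass_mid below 0.036 m and z of ball1_center in the frame of glass_mid below 0.02 m), for 0.1 s.
3. the lever is swung to its stop a second time (value of joint lever above 0.95 rad), for 0.05 s.
4. the lever is home again and the second ball is in the tumbler (value of joint lever below 0.1 rad and horizontal distance between ball2_center and glass_mid below 0.036 m and z of ball2_center in the frame of glass_mid below 0.02 m), for 0.1 s.
At the end, for the whole second after the job is handed in: Lever home (within 0.10 rad); balls 1 and 2 inside the tumbler, ball 3 still in the dispenser (above 118 mm, within 75 mm of the axis); tumbler upright (within 0.15 rad) and within 15 mm of its start; upturned glass and bitters bottle within 30 mm of theirs (all of step 4 and horizontal distance between ball1_center and glass_mid below 0.036 m and z of ball1_center in the frame of glass_mid below 0.02 m and height (world z) of ball3_center above 0.118 m and horizontal distance between ball3_center and pivot below 0.075 m and angle between glass_mid's own z axis and vertical below 0.15 rad and distance of glass_mid from where it was at the start of the episode below 0.015 m and distance of each of turned_mid, bitters_mid from where it was at the start of the episode below 0.03 m); the robot touches nothing.
It fails at once if a third ball is let out of the dispenser (not (height (world z) of ball3_center above 0.118 m)).
It fails at once if the tumbler is pushed away or tipped (distance of glass_mid from where it was at the start of the episode above 0.025 m or angle between glass_mid's own z axis and vertical above 0.4 rad).
It fails at once if the upturned glass or the bitters bottle is knocked over or shoved (distance of any of turned_mid, bitters_mid from where it was at the start of the episode above 0.03 m or angle between any of turned_mid, bitters_mid's own z axis and vertical above 0.4 rad).
It also fails if it takes over 58 s, if anything falls off the work surface, if the arm or the gripper's body presses on something with over 40 N, if the wrist force passes 120 N, or if a joint passes its speed limit or range.

## Robot

A 6-joint arm with a two-finger parallel gripper is mounted at the origin on the work surface. World frame = base frame: x ahead of the robot, y to its left, z up, the work surface at z = 0. Lengths are in m, angles in rad, forces in N, time in s.
With the tool pointing down it reaches from about 0.375 to 0.9 m from the base axis. Payload 3.1 kg.
Tool frame: the origin (TCP) lies midway between the tips of the shut fingers; the grasp point (between the pads) lies 19 mm behind it (manip.grasp_offset is the distance from the TCP to the grasp point, in m); z points along the fingers, y is the line along which they close (so a half turn about z gives the same grasp; the last joint's range is limited). The gripper opens to 85 mm and grips with 20 to 120 N. Pads are 22 mm wide; open, the fingers measure 114 mm over their backs; the gripper's body (76 mm by 85 mm) begins 54 mm behind the grasp point. The pads swing forward as they close: fully open they stand 13 mm farther back than shut.
Start: joints at [-1.486, 0.527, 1.433, -0, 1.181, -0.178], TCP at [0.162, -0.604, 0.231] pointing down, gripper open.
Joint ranges: [-3.08, 3.08], [-0.75, 2.2], [0.22, 2.44], [-1.43, 4.57], [0, 2.65], [-2.85, 2.85]. Speed limits (rad/s): [2.79, 2.79, 3.14, 3.14, 3.14, 3.14].

## Interface

Orientations are given as a unit quaternion [x, y, z, w].
In Python, from station import sensors, cams, order, manip gives the robot as it stands.
- The arm moves only by the tool move_arm, never from a script. Its argument "targets" is a list of rows, each an object of numbers: "dx", "dy", "dz": the shift along the world's x, y, z normalised to -1 to 1, where 1 is 25 mm; "rx", "ry", "rz": the turn, a rotation vector about the world's x, y, z normalised to -1 to 1, where 1 is 30 degrees. A call has exactly 10 rows; each row shifts and turns the commanded pose from where the row before left it; what a row does not reach is not made up. A row lasts 1/8 s, in which the tool goes at most 62.5 mm and 10.7 degrees, less where a joint would pass 70% of its speed; a pose out of reach is approached as far as the arm can. A call with a number of a shift or a turn outside -1 to 1 is refused whole. A call with a gripper value outside its range is refused whole. "claw" is the opening in per cent of the stroke, from 0 (shut) to 100 (fully open), set as the call begins (left out, the last holds). The fingers move at their own pace and stop on an object; "newtons" is the grip in N (left out, the last holds). Time passes only in rows, so rows that do not move let the fingers close, or fill a call up. It gives the time, the measured TCP pose, the force, the opening and the grip force at its end, in the units of the state.
- sensors.sense(): the state, without advancing time (a new reading comes with each control period).
- cams.snapshot(name): name is "scene" or "top" or "wrist"; returns the picture (384x512x3 uint8, red, green, blue); there is no depth.
- cams.camera_model(name): a dict with "fx", "fy", "cx", "cy" (pixels), "extrinsics" (4x4, takes a point from world to camera coordinates). Camera axes: x right, y down, z forward; pixel columns grow to the right and rows downward; lengths in m; the calibration is good to about 2 mm. A picture is of the moment at which its call begins: read the wrist's pose just before it. camera_model takes no time and is no camera call; for the wrist camera it gives the pose at the moment of the call.
- order.sign_off(): hands the job in; it is judged then, once.
The state is a dict: "t": time; "q": joint angles; "qd": joint speeds; "tau": joint torques, N m; "tcp_pos": TCP position; "tool_rot": TCP orientation; "force": force on the tool from outside, world axes, zero at the start; "ft_torque": the same for the moment, N m; "finger_gap": opening from 0.0 (shut) to 1.0 (fully open); "gripper_force": force on a finger pad.
Only numpy, scipy, OpenCV 4.12 (cv2) and the standard library are available. Lean on these libraries where they do the work, as an engineer would, in place of code of your own. Each camera call takes 0.05 s, during which the arm holds its last target. There are 200 camera calls.

## Working session

There is one attempt and no reset: what is moved stays moved. The work goes in short steps, Python scripts to look and compute and a tool call to move; the robot and the scene stay as the last step left them, time stands still between calls to the robot, and variables do not carry over. Pictures are saved under pics/ and viewed, at most 10 in all, crops included, and the job is handed in when it is done.

Besides the shell and the picture viewer there is one more tool, called after "Emit:" as name([rows], argument=value, ...), one row to a line, values as JSON. move_arm: Moves the arm, as the interface text tells. Scaled input: -1 to 1 covers 25 mm each way for a shift and 30 degrees each way for a turn. Its arguments: {"type":"object","properties":{"targets":{"type":"array"},"claw":{"type":"number"},"newtons":{"type":"number"}},"required":["targets"]}

```bash
mkdir -p pics; python3 - <<'E'
from station import sensors,cams
import cv2,numpy as np
for n in("scene","top"):
    im=cams.snapshot(n); cv2.imwrite(f"pics/{n}0.png",im[:,:,::-1])
    m=cams.camera_model(n);print(n,m["fx"],m["cx"],m["cy"],np.round(m["extrinsics"],3).tolist())
s=sensors.sense();print(s["t"],s["tcp_pos"],s["tool_rot"])
E
```

```text
scene 477.7268885388389 254.19624100583624 192.38891132129444 [[-0.241, 0.971, 0.001, 0.139], [0.821, 0.204, -0.533, -0.475], [-0.517, -0.127, -0.846, 1.524], [0.0, 0.0, 0.0, 1.0]]
top 467.50155845118576 252.5107382924904 191.90508230636217 [[0.001, -1.0, 0.004, 0.026], [-0.984, -0.002, -0.18, 0.689], [0.18, -0.003, -0.984, 1.002], [0.0, 0.0, 0.0, 1.0]]
0.1 [ 0.16233977 -0.60290025  0.23044891] [ 9.91378715e-01  1.31024217e-01  4.65894539e-05 -9.46870114e-04]
```

View pics/scene0.png

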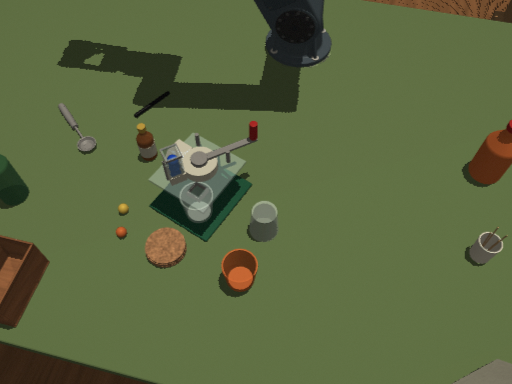

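View pics/top0.png

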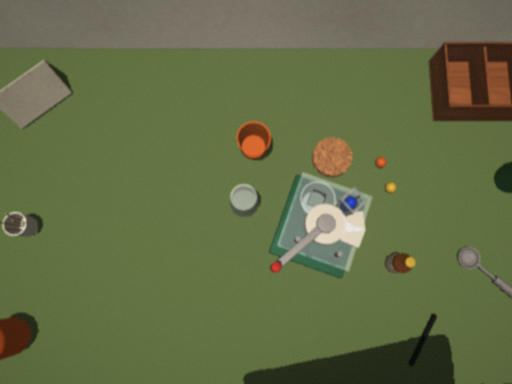

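Candidates for the red knob: post on the lever bar at scene (253,131) / top (276,267); the red cap of the big bottle at scene (510,127); orange ball at scene (121,232). I choose the post on the steel lever bar and check it in a crop. Green dispenser with the tumbler is at top (320,225), upturned glass at (244,198), bitters bottle at (403,263).

```bash
cat > h.py <<'E'
import cv2,numpy as np
from station import cams
def ray(n,u,v,z):
    m=cams.camera_model(n);E=np.array(m["extrinsics"]);R,t=E[:3,:3],E[:3,3]
    c=-R.T@t;d=R.T@np.array([(u-m["cx"])/m["fx"],(v-m["cy"])/m["fy"],1]);return c+d*(z-c[2])/d[2]
def proj(n,p):
    m=cams.camera_model(n);q=np.array(m["extrinsics"])@np.append(p,1);return m["fx"]*q[0]/q[2]+m["cx"],m["fy"]*q[1]/q[2]+m["cy"]
def knob(n,im,z,win):
    h=cv2.cvtColor(im,cv2.COLOR_RGB2HSV);k=((h[...,0]<6)|(h[...,0]>174))&(h[...,1]>180)&(h[...,2]>70)
    x0,y0,x1,y1=win;k[:y0]=0;k[y1:]=0;k[:,:x0]=0;k[:,x1:]=0
    v,u=np.nonzero(k);return u.mean(),v.mean(),len(u),ray(n,u.mean(),v.mean(),z)
E
python3 - <<'E'
from h import *
T=cv2.imread("pics/top0.png")[:,:,::-1];S=cv2.imread("pics/scene0.png")[:,:,::-1]
a=knob("top",T,.18,(255,245,300,290));b=knob("scene",S,.172,(235,110,275,150));print(a,b)
print("pivot top",ray("top",326,224,.155),"scene",ray("scene",199,159,.155))
print("tumbler",ray("top",318,197,.08),"turned",ray("top",244,193,.085),"bitters",ray("top",410,263,.12))
c=np.hstack([cv2.resize(T[150:300,230:430],None,fx=2,fy=2,interpolation=2),cv2.resize(S[100:250,130:330],None,fx=2,fy=2,interpolation=2)])
cv2.imwrite("pics/c.png",c[:,:,::-1])
E
```

```text
(np.float64(275.3970588235294), np.float64(266.8235294117647), 68, array([ 0.5176227 , -0.01758683,  0.18      ])) (np.float64(253.64150943396226), np.float64(125.77358490566037), 53, array([ 0.5042995 , -0.01973361,  0.172     ]))
pivot top [ 0.60503219 -0.12335646  0.155     ] scene [ 0.61578722 -0.1204903   0.155     ]
tumbler [ 0.67411059 -0.11923184  0.08      ] turned [0.68201637 0.04612128 0.085     ] bitters [ 0.52719069 -0.30289935  0.12      ]
```

View pics/c.png

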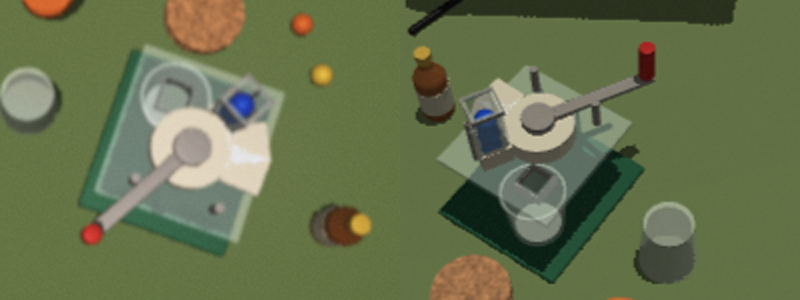

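The crop confirms it: the red post on the steel bar, with blue balls in the tube to the right and the tumbler under the spout. Next I refine the knob by two-camera fit.

```bash
python3 - <<'E'
from h import *
from scipy.optimize import least_squares
obs=[("top",275.4,266.8),("scene",253.5,123)]
f=lambda p:np.concatenate([np.array(proj(n,p))-[u,v] for n,u,v in obs])
r=least_squares(f,[.51,-.02,.19]);print("knob top",r.x,r.fun)
obs=[("top",326,223.5),("scene",199,159)]
r2=least_squares(f,[.61,-.12,.16]);print("pivot",r2.x,r2.fun)
d=(r.x-r2.x)[:2];a=np.arctan2(d[1],d[0]);print(np.hypot(*d),np.degrees(a))
for k in(ray("top",275.4,266.8,.195),):
  d=(k-r2.x)[:2];print(k,np.hypot(*d),np.degrees(np.arctan2(d[1],d[0])))
E
```

```text
knob top [ 0.51728545 -0.01674517  0.1975385 ] [ 0.03320749 -0.0061922   0.03993111  0.0033608 ]
pivot [ 0.60739433 -0.12496353  0.1425182 ] [-0.20879141  0.04632996 -0.23629134 -0.03310518]
0.14082196185302107 129.78272583726476
[ 0.51733073 -0.01681307  0.195     ] 0.14074080493816343 129.78624756545167
```

Emit:
move_arm([
  {"dx":0.524,"dy":0.824,"dz":0.08,"rz":0.1275},
  {"dx":0.524,"dy":0.824,"dz":0.08,"rz":0.1275},
  {"dx":0.524,"dy":0.824,"dz":0.08,"rz":0.1275},
  {"dx":0.524,"dy":0.824,"dz":0.08,"rz":0.1275},
  {"dx":0.524,"dy":0.824,"dz":0.08,"rz":0.1275},
  {"dx":0.524,"dy":0.824,"dz":0.08,"rz":0.1275},
  {"dx":0.524,"dy":0.824,"dz":0.08,"rz":0.1275},
  {"dx":0.524,"dy":0.824,"dz":0.08,"rz":0.1275},
  {"dx":0.524,"dy":0.824,"dz":0.08,"rz":0.1275},
  {"dx":0.524,"dy":0.824,"dz":0.08,"rz":0.1275},
], claw=0)

```text
schema error: expected keys dx, dy, dz, rx, ry, rz
```

Emit:
move_arm([
  {"dx":0.524,"dy":0.824,"rz":0.1275},
  {"dx":0.524,"dy":0.824,"rz":0.1275},
  {"dx":0.524,"dy":0.824,"rz":0.1275},
  {"dx":0.524,"dy":0.824,"rz":0.1275},
  {"dx":0.524,"dy":0.824,"rz":0.1275},
  {"dx":0.524,"dy":0.824,"rz":0.1275},
  {"dx":0.524,"dy":0.824,"rz":0.1275},
  {"dx":0.524,"dy":0.824,"rz":0.1275},
  {"dx":0.524,"dy":0.824,"rz":0.1275},
  {"dx":0.524,"dy":0.824,"rz":0.1275},
])

```text
schema error: expected keys dx, dy, dz, rx, ry, rz
```

Emit:
move_arm([
  {"dx":0.524,"dy":0.824,"rz":0.1275},
  {"dx":0.524,"dy":0.824,"rz":0.1275},
  {"dx":0.524,"dy":0.824,"rz":0.1275},
  {"dx":0.524,"dy":0.824,"rz":0.1275},
  {"dx":0.524,"dy":0.824,"rz":0.1275},
  {"dx":0.524,"dy":0.824,"rz":0.1275},
  {"dx":0.524,"dy":0.824,"rz":0.1275},
  {"dx":0.524,"dy":0.824,"rz":0.1275},
  {"dx":0.524,"dy":0.824,"rz":0.1275},
  {"dx":0.524,"dy":0.824,"rz":0.1275},
])

```text
schema error: expected keys dx, dy, dz, rx, ry, rz
```

All six keys are needed in every row.

Emit:
move_arm([
  {"dx":0.524,"dy":0.824,"dz":0.08,"rx":0,"ry":0,"rz":0.1275},
  {"dx":0.524,"dy":0.824,"dz":0.08,"rx":0,"ry":0,"rz":0.1275},
  {"dx":0.524,"dy":0.824,"dz":0.08,"rx":0,"ry":0,"rz":0.1275},
  {"dx":0.524,"dy":0.824,"dz":0.08,"rx":0,"ry":0,"rz":0.1275},
  {"dx":0.524,"dy":0.824,"dz":0.08,"rx":0,"ry":0,"rz":0.1275},
  {"dx":0.524,"dy":0.824,"dz":0.08,"rx":0,"ry":0,"rz":0.1275},
  {"dx":0.524,"dy":0.824,"dz":0.08,"rx":0,"ry":0,"rz":0.1275},
  {"dx":0.524,"dy":0.824,"dz":0.08,"rx":0,"ry":0,"rz":0.1275},
  {"dx":0.524,"dy":0.824,"dz":0.08,"rx":0,"ry":0,"rz":0.1275},
  {"dx":0.524,"dy":0.824,"dz":0.08,"rx":0,"ry":0,"rz":0.1275},
], claw=0)

```text
t: 1.35
tcp_pos: [0.2942, -0.3961, 0.2515]
tool_rot: [0.893, 0.451, -0.0, 0.0]
force: [0.5, -0.3, 0.8]
finger_gap: 0.001
gripper_force: 0.0
```

Emit:
move_arm([
  {"dx":0.524,"dy":0.824,"dz":0,"rx":0,"ry":0,"rz":0.1275},
  {"dx":0.524,"dy":0.824,"dz":0,"rx":0,"ry":0,"rz":0.1275},
  {"dx":0.524,"dy":0.824,"dz":0,"rx":0,"ry":0,"rz":0.1275},
  {"dx":0.524,"dy":0.824,"dz":0,"rx":0,"ry":0,"rz":0.1275},
  {"dx":0.524,"dy":0.824,"dz":0,"rx":0,"ry":0,"rz":0.1275},
  {"dx":0.524,"dy":0.824,"dz":0,"rx":0,"ry":0,"rz":0.1275},
  {"dx":0.524,"dy":0.824,"dz":0,"rx":0,"ry":0,"rz":0.1275},
  {"dx":0.524,"dy":0.824,"dz":0,"rx":0,"ry":0,"rz":0.1275},
  {"dx":0.524,"dy":0.824,"dz":0,"rx":0,"ry":0,"rz":0.1275},
  {"dx":0.524,"dy":0.824,"dz":0,"rx":0,"ry":0,"rz":0.1275},
])

```text
t: 2.6
tcp_pos: [0.4248, -0.19, 0.2515]
tool_rot: [0.696, 0.718, 0.0, 0.0]
force: [0.2, 0.2, -0.5]
finger_gap: 0.001
gripper_force: 0.0
```

Emit:
move_arm([
  {"dx":0.524,"dy":0.824,"dz":0,"rx":0,"ry":0,"rz":0.1275},
  {"dx":0.524,"dy":0.824,"dz":0,"rx":0,"ry":0,"rz":0.1275},
  {"dx":0.524,"dy":0.824,"dz":0,"rx":0,"ry":0,"rz":0.1275},
  {"dx":0.524,"dy":0.824,"dz":0,"rx":0,"ry":0,"rz":0.1275},
  {"dx":0.524,"dy":0.824,"dz":0,"rx":0,"ry":0,"rz":0.1275},
  {"dx":0.524,"dy":0.824,"dz":0,"rx":0,"ry":0,"rz":0.1275},
  {"dx":0.524,"dy":0.824,"dz":0,"rx":0,"ry":0,"rz":0.1275},
  {"dx":0.524,"dy":0.824,"dz":0,"rx":0,"ry":0,"rz":0.1275},
  {"dx":0.524,"dy":0.824,"dz":0,"rx":0,"ry":0,"rz":0.1275},
  {"dx":0.524,"dy":0.824,"dz":0,"rx":0,"ry":0,"rz":0.1275},
])

```text
t: 3.85
tcp_pos: [0.5554, 0.0161, 0.2514]
tool_rot: [0.422, 0.907, -0.0, 0.0]
force: [0.3, -0.9, 0.4]
finger_gap: 0.002
gripper_force: 0.0
```

Emit:
move_arm([
  {"dx":0,"dy":0,"dz":-0.6,"rx":0,"ry":0,"rz":0},
  {"dx":0,"dy":0,"dz":-0.6,"rx":0,"ry":0,"rz":0},
  {"dx":0,"dy":0,"dz":-0.6,"rx":0,"ry":0,"rz":0},
  {"dx":0,"dy":0,"dz":-0.6,"rx":0,"ry":0,"rz":0},
  {"dx":0,"dy":0,"dz":-0.6,"rx":0,"ry":0,"rz":0},
  {"dx":0,"dy":0,"dz":-0.6,"rx":0,"ry":0,"rz":0},
  {"dx":0,"dy":0,"dz":0,"rx":0,"ry":0,"rz":0},
  {"dx":0,"dy":0,"dz":0,"rx":0,"ry":0,"rz":0},
  {"dx":0,"dy":0,"dz":0,"rx":0,"ry":0,"rz":0},
  {"dx":0,"dy":0,"dz":0,"rx":0,"ry":0,"rz":0},
])

```text
t: 5.1
tcp_pos: [0.5557, 0.0145, 0.1619]
tool_rot: [0.424, 0.906, 0.0, 0.001]
force: [0.1, -0.3, 0.5]
finger_gap: -0.001
gripper_force: 0.0
```

```bash
python3 - <<'E'
from station import sensors,cams
import cv2,numpy as np
s=sensors.sense();print(s["tcp_pos"],s["force"],s["q"])
im=[cams.snapshot(n) for n in("top","scene")]
c=np.hstack([cv2.resize(im[0][150:300,200:400],None,fx=2,fy=2,interpolation=2),cv2.resize(im[1][60:210,150:350],None,fx=2,fy=2,interpolation=2)])
cv2.imwrite("pics/d.png",c[:,:,::-1])
P=np.array([.607,-.1245]);a0=129.8
def tcp(th,o):
    a=np.radians(a0+th);u=np.array([np.cos(a),np.sin(a)]);t=np.array([-u[1],u[0]]);return P+.14*u-o*t
w=[(0,.030)]+[(th,.0245) for th in range(0,64,6)]
p=np.array(s["tcp_pos"][:2])
for th,o in w:
    q=tcp(th,o);print(th,o,q.round(4),((q-p)/.025).round(2));p=q
E
```

```text
[0.55574275 0.01447669 0.1618541 ] [ 0.06081172 -0.32392723  0.50500518] [-1.74977282e-01  5.27609326e-01  1.67608842e+00  1.06390670e-05
  9.36708858e-01 -8.69836446e-01]
0 0.03 [0.5404 0.0023] [-0.61 -0.49]
0 0.0245 [ 0.5362 -0.0013] [-0.17 -0.14]
6 0.0245 [ 0.5237 -0.0093] [-0.5  -0.32]
12 0.0245 [ 0.5121 -0.0187] [-0.46 -0.37]
18 0.0245 [ 0.5016 -0.0292] [-0.42 -0.42]
24 0.0245 [ 0.4922 -0.0407] [-0.38 -0.46]
30 0.0245 [ 0.4841 -0.0532] [-0.33 -0.5 ]
36 0.0245 [ 0.4773 -0.0664] [-0.27 -0.53]
42 0.0245 [ 0.4719 -0.0803] [-0.21 -0.56]
48 0.0245 [ 0.468  -0.0946] [-0.16 -0.57]
54 0.0245 [ 0.4657 -0.1093] [-0.09 -0.59]
60 0.0245 [ 0.4649 -0.1242] [-0.03 -0.59]
```

View pics/d.png

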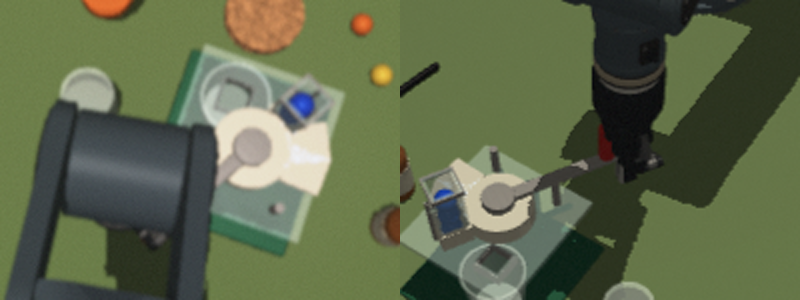

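The left crop shows the lever still at home; the right crop shows the shut fingers just beside the red knob (crop ~(605,140)), on its left side, clear of everything. I now push along the arc.

Emit:
move_arm([
  {"dx":-0.61,"dy":-0.49,"dz":0,"rx":0,"ry":0,"rz":0},
  {"dx":-0.17,"dy":-0.14,"dz":0,"rx":0,"ry":0,"rz":0},
  {"dx":-0.5,"dy":-0.32,"dz":0,"rx":0,"ry":0,"rz":0.2},
  {"dx":-0.46,"dy":-0.37,"dz":0,"rx":0,"ry":0,"rz":0.2},
  {"dx":-0.42,"dy":-0.42,"dz":0,"rx":0,"ry":0,"rz":0.2},
  {"dx":-0.38,"dy":-0.46,"dz":0,"rx":0,"ry":0,"rz":0.2},
  {"dx":-0.33,"dy":-0.5,"dz":0,"rx":0,"ry":0,"rz":0.2},
  {"dx":-0.27,"dy":-0.53,"dz":0,"rx":0,"ry":0,"rz":0.2},
  {"dx":-0.21,"dy":-0.56,"dz":0,"rx":0,"ry":0,"rz":0.2},
  {"dx":-0.16,"dy":-0.57,"dz":0,"rx":0,"ry":0,"rz":0.2},
])

```text
t: 6.45
tcp_pos: [0.4686, -0.0937, 0.1616]
tool_rot: [0.018, 1.0, 0.001, 0.001]
force: [2.9, 5.3, -1.3]
finger_gap: -0.0
gripper_force: 2.8
```

Emit:
move_arm([
  {"dx":-0.03,"dy":-0.2,"dz":0,"rx":0,"ry":0,"rz":0.07},
  {"dx":-0.03,"dy":-0.2,"dz":0,"rx":0,"ry":0,"rz":0.07},
  {"dx":-0.02,"dy":-0.2,"dz":0,"rx":0,"ry":0,"rz":0.07},
  {"dx":-0.02,"dy":-0.2,"dz":0,"rx":0,"ry":0,"rz":0.07},
  {"dx":-0.01,"dy":-0.2,"dz":0,"rx":0,"ry":0,"rz":0.06},
  {"dx":-0.01,"dy":-0.18,"dz":0,"rx":0,"ry":0,"rz":0.06},
  {"dx":0,"dy":0,"dz":0,"rx":0,"ry":0,"rz":0},
  {"dx":0,"dy":0,"dz":0,"rx":0,"ry":0,"rz":0},
  {"dx":0,"dy":0,"dz":0,"rx":0,"ry":0,"rz":0},
  {"dx":0,"dy":0,"dz":0,"rx":0,"ry":0,"rz":0},
])

```text
t: 7.7
tcp_pos: [0.4652, -0.1226, 0.1615]
tool_rot: [-0.085, 0.996, 0.001, 0.001]
force: [1.3, 4.2, 1.0]
finger_gap: -0.004
gripper_force: 2.4
```

```bash
python3 - <<'E'
from station import sensors,cams
import cv2,numpy as np
from h import ray
im=[cams.snapshot(n) for n in("top","scene")]
c=np.hstack([cv2.resize(im[0][150:300,200:400],None,fx=2,fy=2,interpolation=2),cv2.resize(im[1][60:210,130:330],None,fx=2,fy=2,interpolation=2)])
cv2.imwrite("pics/e.png",c[:,:,::-1])
E
```

```text
(no output)
```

View pics/e.png

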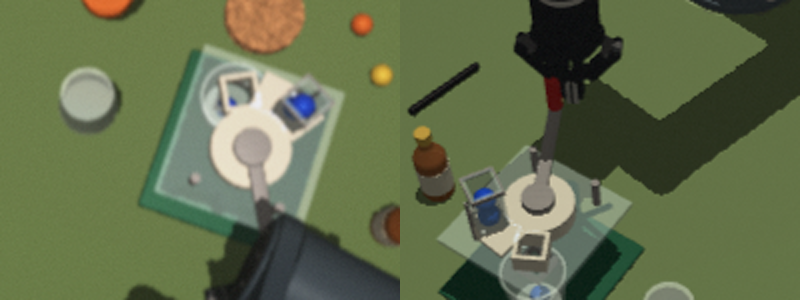

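The first ball (blue) lies in the tumbler at left crop (232,103); force is still about spring level, so I push a bit further to be at the stop.

Emit:
move_arm([
  {"dx":0,"dy":-0.06,"dz":0,"rx":0,"ry":0,"rz":0},
  {"dx":0,"dy":-0.06,"dz":0,"rx":0,"ry":0,"rz":0},
  {"dx":0,"dy":-0.06,"dz":0,"rx":0,"ry":0,"rz":0},
  {"dx":0,"dy":-0.06,"dz":0,"rx":0,"ry":0,"rz":0},
  {"dx":0,"dy":0,"dz":0,"rx":0,"ry":0,"rz":0},
  {"dx":0,"dy":0,"dz":0,"rx":0,"ry":0,"rz":0},
  {"dx":0,"dy":0,"dz":0,"rx":0,"ry":0,"rz":0},
  {"dx":0,"dy":0,"dz":0,"rx":0,"ry":0,"rz":0},
  {"dx":0,"dy":0,"dz":0,"rx":0,"ry":0,"rz":0},
  {"dx":0,"dy":0,"dz":0,"rx":0,"ry":0,"rz":0},
])

```text
t: 9.05
tcp_pos: [0.4656, -0.1266, 0.1615]
tool_rot: [-0.085, 0.996, 0.003, 0.001]
force: [3.9, 11.8, 3.3]
finger_gap: -0.002
gripper_force: 5.5
```

Emit:
move_arm([
  {"dx":0.03,"dy":0.83,"dz":0,"rx":0,"ry":0,"rz":-0.2},
  {"dx":0.09,"dy":0.59,"dz":0,"rx":0,"ry":0,"rz":-0.2},
  {"dx":0.16,"dy":0.57,"dz":0,"rx":0,"ry":0,"rz":-0.2},
  {"dx":0.21,"dy":0.56,"dz":0,"rx":0,"ry":0,"rz":-0.2},
  {"dx":0.27,"dy":0.53,"dz":0,"rx":0,"ry":0,"rz":-0.2},
  {"dx":0.33,"dy":0.5,"dz":0,"rx":0,"ry":0,"rz":-0.2},
  {"dx":0.38,"dy":0.46,"dz":0,"rx":0,"ry":0,"rz":-0.2},
  {"dx":0.42,"dy":0.42,"dz":0,"rx":0,"ry":0,"rz":-0.2},
  {"dx":0.46,"dy":0.37,"dz":0,"rx":0,"ry":0,"rz":-0.2},
  {"dx":0.5,"dy":0.32,"dz":0,"rx":0,"ry":0,"rz":-0.2},
])

```text
t: 10.3
tcp_pos: [0.5369, -0.0004, 0.1616]
tool_rot: [0.426, 0.905, 0.001, 0.0]
force: [0.0, 0.4, 0.1]
finger_gap: 0.002
gripper_force: 0.0
```

Emit:
move_arm([
  {"dx":0.78,"dy":0.63,"dz":0,"rx":0,"ry":0,"rz":0},
  {"dx":0,"dy":0,"dz":0,"rx":0,"ry":0,"rz":0},
  {"dx":0,"dy":0,"dz":0,"rx":0,"ry":0,"rz":0},
  {"dx":0,"dy":0,"dz":0,"rx":0,"ry":0,"rz":0},
  {"dx":0,"dy":0,"dz":0,"rx":0,"ry":0,"rz":0},
  {"dx":0,"dy":0,"dz":0,"rx":0,"ry":0,"rz":0},
  {"dx":0,"dy":0,"dz":0,"rx":0,"ry":0,"rz":0},
  {"dx":0,"dy":0,"dz":0,"rx":0,"ry":0,"rz":0},
  {"dx":0,"dy":0,"dz":0,"rx":0,"ry":0,"rz":0},
  {"dx":0,"dy":0,"dz":0,"rx":0,"ry":0,"rz":0},
])

```text
t: 11.55
tcp_pos: [0.5554, 0.0145, 0.1613]
tool_rot: [0.424, 0.906, -0.0, -0.0]
force: [0.9, 0.4, 0.4]
finger_gap: 0.001
gripper_force: 0.0
```

```bash
python3 - <<'E'
from station import sensors,cams
import cv2,numpy as np
im=[cams.snapshot(n) for n in("top","scene")]
c=np.hstack([cv2.resize(im[0][150:300,200:400],None,fx=2,fy=2,interpolation=2),cv2.resize(im[1][80:230,130:330],None,fx=2,fy=2,interpolation=2)])
cv2.imwrite("pics/f.png",c[:,:,::-1])
E
```

```text
(no output)
```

View pics/f.png

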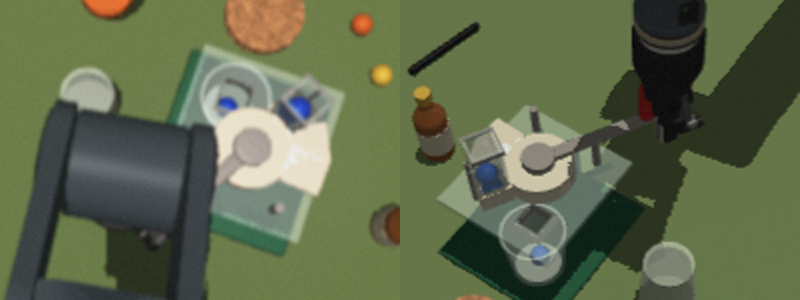

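Lever is home, one ball in the tumbler (left crop (228,103), right crop (540,255)), the next two balls sit lower in the tube, and the glass and bottle are unmoved. I repeat the same stroke.

Emit:
move_arm([
  {"dx":-0.61,"dy":-0.49,"dz":0,"rx":0,"ry":0,"rz":0},
  {"dx":-0.17,"dy":-0.14,"dz":0,"rx":0,"ry":0,"rz":0},
  {"dx":-0.5,"dy":-0.32,"dz":0,"rx":0,"ry":0,"rz":0.2},
  {"dx":-0.46,"dy":-0.37,"dz":0,"rx":0,"ry":0,"rz":0.2},
  {"dx":-0.42,"dy":-0.42,"dz":0,"rx":0,"ry":0,"rz":0.2},
  {"dx":-0.38,"dy":-0.46,"dz":0,"rx":0,"ry":0,"rz":0.2},
  {"dx":-0.33,"dy":-0.5,"dz":0,"rx":0,"ry":0,"rz":0.2},
  {"dx":-0.27,"dy":-0.53,"dz":0,"rx":0,"ry":0,"rz":0.2},
  {"dx":-0.21,"dy":-0.56,"dz":0,"rx":0,"ry":0,"rz":0.2},
  {"dx":-0.16,"dy":-0.57,"dz":0,"rx":0,"ry":0,"rz":0.2},
])

```text
t: 12.9
tcp_pos: [0.4686, -0.0937, 0.1615]
tool_rot: [0.018, 1.0, 0.001, 0.001]
force: [3.3, 5.1, -2.5]
finger_gap: -0.001
gripper_force: 2.7
```

Emit:
move_arm([
  {"dx":-0.03,"dy":-0.2,"dz":0,"rx":0,"ry":0,"rz":0.07},
  {"dx":-0.03,"dy":-0.2,"dz":0,"rx":0,"ry":0,"rz":0.07},
  {"dx":-0.02,"dy":-0.2,"dz":0,"rx":0,"ry":0,"rz":0.07},
  {"dx":-0.02,"dy":-0.2,"dz":0,"rx":0,"ry":0,"rz":0.07},
  {"dx":-0.01,"dy":-0.2,"dz":0,"rx":0,"ry":0,"rz":0.06},
  {"dx":-0.01,"dy":-0.18,"dz":0,"rx":0,"ry":0,"rz":0.06},
  {"dx":0,"dy":-0.12,"dz":0,"rx":0,"ry":0,"rz":0},
  {"dx":0,"dy":-0.12,"dz":0,"rx":0,"ry":0,"rz":0},
  {"dx":0,"dy":0,"dz":0,"rx":0,"ry":0,"rz":0},
  {"dx":0,"dy":0,"dz":0,"rx":0,"ry":0,"rz":0},
])

```text
t: 14.15
tcp_pos: [0.4655, -0.1266, 0.1614]
tool_rot: [-0.084, 0.996, 0.003, 0.001]
force: [4.5, 12.2, 2.1]
finger_gap: 0.0
gripper_force: 5.5
```

Emit:
move_arm([
  {"dx":0,"dy":0,"dz":0,"rx":0,"ry":0,"rz":0},
  {"dx":0,"dy":0,"dz":0,"rx":0,"ry":0,"rz":0},
  {"dx":0,"dy":0,"dz":0,"rx":0,"ry":0,"rz":0},
  {"dx":0,"dy":0,"dz":0,"rx":0,"ry":0,"rz":0},
  {"dx":0,"dy":0,"dz":0,"rx":0,"ry":0,"rz":0},
  {"dx":0,"dy":0,"dz":0,"rx":0,"ry":0,"rz":0},
  {"dx":0,"dy":0,"dz":0,"rx":0,"ry":0,"rz":0},
  {"dx":0,"dy":0,"dz":0,"rx":0,"ry":0,"rz":0},
  {"dx":0,"dy":0,"dz":0,"rx":0,"ry":0,"rz":0},
  {"dx":0,"dy":0,"dz":0,"rx":0,"ry":0,"rz":0},
])

```text
t: 15.4
tcp_pos: [0.4655, -0.1266, 0.1614]
tool_rot: [-0.085, 0.996, 0.003, 0.001]
force: [5.5, 11.1, 2.4]
finger_gap: -0.002
gripper_force: 5.5
```

At the stop again (same pose and force as before). Now return and back off, then lift.

Emit:
move_arm([
  {"dx":0.03,"dy":0.83,"dz":0,"rx":0,"ry":0,"rz":-0.2},
  {"dx":0.09,"dy":0.59,"dz":0,"rx":0,"ry":0,"rz":-0.2},
  {"dx":0.16,"dy":0.57,"dz":0,"rx":0,"ry":0,"rz":-0.2},
  {"dx":0.21,"dy":0.56,"dz":0,"rx":0,"ry":0,"rz":-0.2},
  {"dx":0.27,"dy":0.53,"dz":0,"rx":0,"ry":0,"rz":-0.2},
  {"dx":0.33,"dy":0.5,"dz":0,"rx":0,"ry":0,"rz":-0.2},
  {"dx":0.38,"dy":0.46,"dz":0,"rx":0,"ry":0,"rz":-0.2},
  {"dx":0.42,"dy":0.42,"dz":0,"rx":0,"ry":0,"rz":-0.2},
  {"dx":0.46,"dy":0.37,"dz":0,"rx":0,"ry":0,"rz":-0.2},
  {"dx":0.5,"dy":0.32,"dz":0,"rx":0,"ry":0,"rz":-0.2},
])

```text
t: 16.65
tcp_pos: [0.5369, -0.0004, 0.1615]
tool_rot: [0.426, 0.905, 0.001, 0.0]
force: [0.7, 0.4, 0.5]
finger_gap: 0.005
gripper_force: 0.0
```

Emit:
move_arm([
  {"dx":0.78,"dy":0.63,"dz":0,"rx":0,"ry":0,"rz":0},
  {"dx":0,"dy":0,"dz":0,"rx":0,"ry":0,"rz":0},
  {"dx":0,"dy":0,"dz":0.6,"rx":0,"ry":0,"rz":0},
  {"dx":0,"dy":0,"dz":0.6,"rx":0,"ry":0,"rz":0},
  {"dx":0,"dy":0,"dz":0.6,"rx":0,"ry":0,"rz":0},
  {"dx":0,"dy":0,"dz":0.6,"rx":0,"ry":0,"rz":0},
  {"dx":0,"dy":0,"dz":0.6,"rx":0,"ry":0,"rz":0},
  {"dx":0,"dy":0,"dz":0.6,"rx":0,"ry":0,"rz":0},
  {"dx":0,"dy":0,"dz":0,"rx":0,"ry":0,"rz":0},
  {"dx":0,"dy":0,"dz":0,"rx":0,"ry":0,"rz":0},
])

```text
t: 17.9
tcp_pos: [0.555, 0.0146, 0.251]
tool_rot: [0.424, 0.906, -0.0, -0.0]
force: [-0.2, 0.6, -0.6]
finger_gap: 0.003
gripper_force: 0.0
```

```bash
python3 - <<'E'
from station import sensors,cams
import cv2,numpy as np
im=[cams.snapshot(n) for n in("top","scene")]
c=np.hstack([cv2.resize(im[0][150:300,200:400],None,fx=2,fy=2,interpolation=2),cv2.resize(im[1][80:230,130:330],None,fx=2,fy=2,interpolation=2)])
cv2.imwrite("pics/g.png",c[:,:,::-1])
E
```

```text
(no output)
```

View pics/g.png

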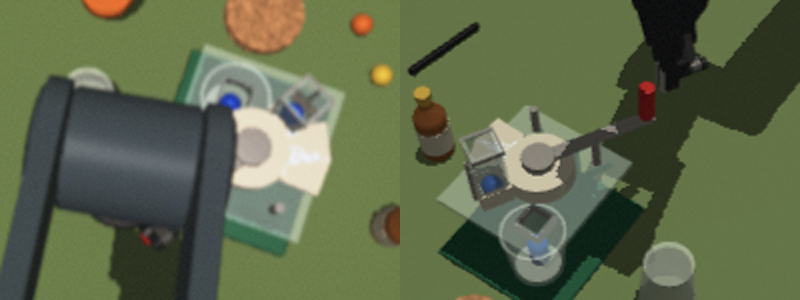

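The lever is home, two balls show in the tumbler (right crop (540,250)), and the third is low in the pocket (490,184). The bottle and glass are in place and the arm is clear.

```bash
python3 -c "
from station import order;print(order.sign_off())"
```

```text
the job is handed in; nothing more can be done
None
```

I worked the lever to its stop and back exactly twice and handed the job in: the last pictures show two blue balls in the tumbler, the third still in the dispenser, the lever home, and the tumbler, upturned glass and bitters bottle where they stood; the hand-in gave no verdict.

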